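# Hold a porcelain test tile in the beam of the translucency bench

## Task

Set the lamp of the light bench to its reference brightness by turning the dimmer knob until its pointer is on the wedge-shaped index mark, leave it there, and then pick up the tall porcelain test tile by its bare side ribs only, never touching the thin glazed panel between them. Hold the tile upright in the light path between the lamp head and the detector head, with the panel centred on the beam, midway between the two heads and square to the beam, and finish while still holding it there, still and clear of the bench. Do not bump the lamp or detector head, and leave the other ware and pots where they stand.

Things in the scene. Friction and masses are not known exactly. Their poses are not given: they have to be found in the camera images.
- light_bench: Fixed instrument: a grey base plate 120 x 460 mm, 25 mm high, that carries in line along its y axis the detector head (at -y), an open gap, the lamp head (at +y) and, last at +y, the lamp driver box (110 x 105 mm, top 85 mm above the table) with the dimmer knob on top. Origin on the table under the middle of the gap; x across the beam, y along the beam from detector to lamp, z up; base plate from y = -165 to +295 mm, driver box from y = 180 to 285 mm.
- beam_mid (a point): The middle of the light path: on the beam axis, midway between the two heads, 130 mm above the table and 105 mm above the base plate. Axes as the bench: the beam runs along its y. The beam is about 20 mm thick.
- lamp_head: Lamp barrel, lying along the beam, on a post: 54 mm diameter at the body (56 mm over its rear fins), round lens nose 44 mm; it reaches from 64 to 156 mm on the +y side of the gap's middle; top 28 mm above the beam axis. Fixed to the bench; its origin and axes are those of light_bench. Not to be bumped.
- detector_head: Detector barrel, 46 mm diameter with a 38 mm nose and a dark window, on a post; it reaches from 64 to 128 mm on the -y side of the gap's middle. Fixed to the bench; its origin and axes are those of light_bench. Not to be bumped.
- dimmer (a joint): The dimmer knob's angle in rad, 0 to 4.71, growing clockwise as seen from above; stays where it is left (friction about 0.03 N m). The pointer is on the index mark, a black wedge on the dial plate longer and wider than the ten tick marks, at 1.885.
- dimmer_grip (a point): On the axis of the dimmer knob (vertical axis), 118 mm above the table, 9 mm below the top of its bar grip. The bar is 46 mm long, 14 mm wide and stands 32 mm above a skirt disc of 52 mm diameter, whose top is 95 mm above the table; pinch the bar across its 14 mm width. The point turns with the knob: its x axis runs along the bar and points to the pointer end (white line).
- ware_board: Fixed wooden board, 400 x 220 mm, 18 mm thick, that carries the test tiles and saucers. Origin at the middle of its underside, x along its length.
- test_tile: The tall porcelain test tile, loose, about 95 to 155 g, standing upright on its foot: 95 mm tall, 56 mm wide (y). Foot 40 (x) x 56 (y) x 8 mm; above it two upright side ribs of bare, unglazed porcelain, each 12 mm thick (x), 8 mm wide (y), whose outer faces are 56 mm apart and reach from the foot to the top; between them the thin glazed panel. Origin at the middle of the foot's underside; x square to the panel, y across from rib to rib, z up.
- panel: The thin glazed panel of the test tile: 4 mm thick (x), 40 mm wide (y), 84 mm high, set back 4 mm behind the ribs on both faces, part of the tile. Origin at its centre, 50 mm above the underside of the foot. The fingers must not touch it.
- short_tile_a: Other test tile, 56 mm tall, 50 mm wide, a plain slab without ribs on a 36 mm deep foot; loose, stays put. Origin under its foot, x square to the slab, y along its width, z up.
- short_tile_b: Other test tile, 48 mm tall, 40 mm wide, a plain slab without ribs on a 36 mm deep foot; loose, stays put. Origin under its foot, x square to the slab, y along its width, z up.
- saucer1: Dark grey clay saucer, 70 mm diameter, 13 mm high, on the ware board; stays put. Origin under its centre.
- saucer2: Dark grey clay saucer, as saucer1.
- saucer3: Dark grey clay saucer, as saucer1.
- glaze_jar: Glass jar of dark glaze, 68 mm diameter, 80 mm high, with a brush sticking out to about 185 mm; stands beyond the bench; stays put. Origin under its centre.
- paint_cup: White cup, 72 mm at the rim, 85 mm high, with a brush sticking out to about 185 mm; stands beyond the bench; stays put. Origin under its centre.
Things that resemble listed ones, but are neither listed nor needed, are in the scene too. Leave any yellow look-alike of the test_tile alone.

How it is judged (in metres and radians):
On the way, in this order (a step that is already met when the one before it is completed fails the run):
1. the dimmer pointer is on the index mark (within 0.12 rad) (value of joint dimmer between 1.765 and 2.005 rad), for 0.3 s.
2. then the tall test tile is lifted clear of the board by the fingers, the dimmer still on its mark (all of step 1 and height (world z) of test_tile above 0.045 m and contact force between the fingers and test_tile above 1 N), for 0.2 s.
At the end, for the whole second after the job is handed in: Dimmer within 0.12 rad of its mark; tile held still by the fingers alone, upright and square to the beam within 0.15 rad, off bench and board, panel centre within 10 mm of the beam sideways, 14 mm in height, 20 mm of mid-gap along it; other ware within 25 mm of its start (all of step 1 and x of panel in the frame of beam_mid between -0.01 and 0.01 m and y of panel in the frame of beam_mid between -0.02 and 0.02 m and z of panel in the frame of beam_mid between -0.014 and 0.014 m and angle between the x axis of test_tile and the y axis of beam_mid, either way round below 0.15 rad and angle between test_tile's own z axis and vertical below 0.15 rad and contact force between the fingers and test_tile above 2 N and contact force between test_tile and light_bench below 0.1 N and contact force between test_tile and ware_board below 0.1 N and linear speed of test_tile below 0.02 m/s and angular speed of test_tile below 0.2 rad/s and distance of each of short_tile_a, short_tile_b, saucer1, saucer2, saucer3, glaze_jar, paint_cup from where it was at the start of the episode below 0.025 m); the arm keeps its last pose, push and grip.
It fails at once if the fingers touch the glazed panel of the test tile (contact force between the fingers and panel above 0.3 N).
It fails at once if the lamp head or the detector head is bumped (contact force between anything else and lamp_head above 2 N or contact force between anything else and detector_head above 2 N).
It fails at once if other ware or pots are knocked over or pushed away (distance of any of short_tile_a, short_tile_b, saucer1, saucer2, saucer3, glaze_jar, paint_cup from where it was at the start of the episode above 0.025 m or angle between any of short_tile_a, short_tile_b, saucer1, saucer2, saucer3, glaze_jar, paint_cup's own z axis and vertical above 0.5 rad).
It also fails if it takes over 54 s, if anything falls off the work surface, if the arm or the gripper's body presses on something with over 40 N, if the wrist force passes 120 N, or if a joint passes its speed limit or range.

## Robot

A 7-joint arm with a two-finger parallel gripper is mounted at the origin on the work surface. World frame = base frame: x ahead of the robot, y to its left, z up, the work surface at z = 0. Lengths are in mm, angles in rad, forces in N, time in s.
With the tool pointing down it reaches from about 425 to 875 mm from the base axis. Payload 4.7 kg.
Tool frame: the origin (TCP) lies midway between the tips of the shut fingers; the grasp point (between the pads) lies 19 mm behind it; x points along the fingers, y is the direction in which the jaws open and shut, and the axes are right-handed (so a half turn about x gives the same grasp; the last joint's range is limited). The gripper opens to 85 mm and grips with 20 to 120 N. Pads are 22 mm wide; open, the fingers measure 114 mm over their backs; the gripper's body (76 mm by 85 mm) begins 54 mm behind the grasp point. The pads swing forward as they close: fully open they stand 13 mm farther back than shut.
Start: joints at [1.121, 0.321, -0.07, 1.45, 0.023, 1.371, -0.057], TCP at [290.762, -581.362, 231.349] pointing down, gripper open.
Joint ranges: [-2.86, 2.86], [-0.3, 2.09], [-1.38, 1.24], [0.06, 2.45], [-1.56, 4.7], [0.09, 2.05], [-2.69, 2.69]. Speed limits (rad/s): [2.57, 2.57, 3.14, 3.14, 3.14, 3.14, 3.14].

## Interface

Orientations are given as a rotation vector (axis times angle).
In Python, from plant import * gives the robot as it stands.
- The arm moves only by the shell command python3 -m jog 'ROWS' [FORCE]. ROWS is JSON, a list of rows, each a list of 7 numbers: the finger opening in mm, from 0 to 85.4, then the shift along the tool's x, y, z in mm, then the turn, a rotation vector about the tool's x, y, z in degrees. In form: [[grip, x, y, z, ax, ay, az], ...]. A call has 1 to 5 rows; each row is the pose to reach, as a shift and turn from the pose commanded when the call began, along the tool's axes at that moment; what a row does not reach only later rows make up. A row lasts 1/12 s, in which the tool goes at most 41.7 mm and 7.16 degrees, less where a joint would pass 70% of its speed; a pose out of reach is approached as far as the arm can. A call with a gripper value outside its range is refused whole. The fingers move at their own pace and stop on an object; FORCE is the grip in N (left out, the last holds). Time passes only in rows, so rows that repeat a pose let the fingers close. It gives the time, the measured TCP pose, the force and the opening at its end, in the units of the state.
- get_state(): the state, without advancing time (a new reading comes with each control period).
- read_camera(name): name is "scene" or "side" or "wrist"; returns the picture (400x640x3 uint8, red, green, blue); there is no depth.
- calibration(name): a dict with "intrinsics" (3x3 intrinsics, pixels), "cam_to_world" (4x4, takes a point from camera to world coordinates). Camera axes: x right, y up, looking along -z (the intrinsics and any distortion apply to the point x, -y, -z); pixel columns grow to the right and rows downward; lengths in mm; the calibration is good to about 2 mm. A picture is of the moment at which its call begins: read the wrist's pose just before it. calibration takes no time and is no camera call; for the wrist camera it gives the pose at the moment of the call.
- job_done(): hands the job in, once; it reports no verdict.
The state is a dict: "clock": time; "qpos": joint angles; "joint_vel": joint speeds; "tau": joint torques, N m; "tcp_pos": TCP position; "eef_rot": TCP orientation; "force": force on the tool from outside, world axes, zero at the start; "wrist_torque": the same for the moment, N m; "width": finger opening in mm.
Only numpy, scipy, OpenCV 4.12 (cv2) and the standard library are available. Lean on these libraries where they do the work, as an engineer would, in place of code of your own. Each camera call takes 0.05 s, during which the arm holds its last target. There are 200 camera calls.

## Working session

There is one attempt and no reset: what is moved stays moved. The work goes in short steps, Python scripts to look and compute and a shell command to move; the robot and the scene stay as the last step left them, time stands still between calls to the robot, and variables do not carry over. Pictures are saved under pics/ and viewed, about 8 in all and at most 12, crops included, and the job is handed in when it is done.

```bash
mkdir -p pics
python3 - <<'E'
from plant import *
import cv2,numpy as np
print(get_state())
for n in("scene","side"):
    c=calibration(n);print(n,np.round(c["intrinsics"],1).tolist(),np.round(c["cam_to_world"],3).tolist(),[k for k in c])
    cv2.imwrite(f"pics/{n}0.png",read_camera(n)[...,::-1])
E
```

```text
{'clock': 0.0, 'qpos': array([ 1.12109816,  0.32181692, -0.07008819,  1.45161799,  0.02258362,
        1.3707908 , -0.05687675]), 'joint_vel': array([ 0.00087153, -0.00141942,  0.00026734, -0.00055981, -0.00089242,
        0.00144804,  0.00050844]), 'tau': array([-3.79353041e-04, -4.93578744e+01, -3.81851792e-01, -3.14330757e+01,
        1.30723874e-02,  1.13887546e-02,  1.48393946e-05]), 'tcp_pos': array([ 290.5121103 , -580.89610646,  230.25607746]), 'eef_rot': array([ 1.96355251,  0.46565482, -1.9645615 ]), 'force': array([-0.37387557,  0.33289638, -0.01578818]), 'wrist_torque': array([-0.01294206, -0.06302759,  0.0577912 ]), 'width': 85.50733910470274}
scene [[362.8, 0.0, 323.2], [0.0, 362.8, 200.4], [0.0, 0.0, 1.0]] [[0.302, -0.596, 0.744, 1355.792], [0.953, 0.181, -0.242, -272.74], [0.009, 0.783, 0.622, 830.582], [0.0, 0.0, 0.0, 1.0]] ['intrinsics', 'cam_to_world']
side [[386.3, 0.0, 314.2], [0.0, 386.3, 196.1], [0.0, 0.0, 1.0]] [[-0.997, 0.057, -0.056, 446.061], [-0.078, -0.571, 0.817, 937.025], [0.014, 0.819, 0.574, 769.876], [0.0, 0.0, 0.0, 1.0]] ['intrinsics', 'cam_to_world']
```

View pics/scene0.png

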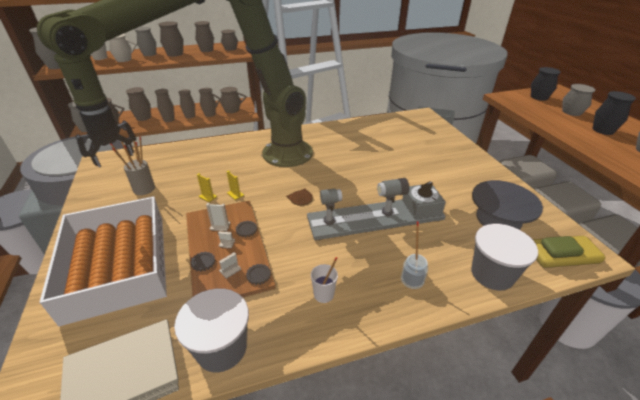

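View pics/side0.png

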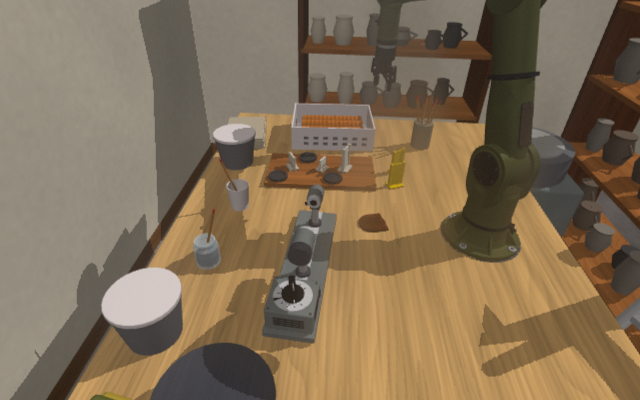

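```bash
cat > h.py <<'E'
from plant import *
import cv2,numpy as np
from scipy.spatial.transform import Rotation as R
def p2w(n,u,v,z,c=None):
    c=c or calibration(n);K=np.array(c["intrinsics"]);T=np.array(c["cam_to_world"])
    d=T[:3,:3]@(np.linalg.inv(K)@[u,v,1]*[1,-1,-1]);o=T[:3,3]
    return o+d*(z-o[2])/d[2]
def w2p(n,P,c=None):
    c=c or calibration(n);K=np.array(c["intrinsics"]);T=np.array(c["cam_to_world"])
    q=(np.asarray(P,float)-T[:3,3])@T[:3,:3]*[1,-1,-1];q=q@K.T
    return q[...,:2]/q[...,2:]
def toolshift(dw): return R.from_rotvec(get_state()["eef_rot"]).inv().apply(dw)
E
python3 - <<'E'
from h import *
a=cv2.imread("pics/scene0.png");b=cv2.imread("pics/side0.png")
A=cv2.resize(a[175:305,180:280],None,fx=4,fy=4,interpolation=cv2.INTER_CUBIC) # 400x520
B=cv2.resize(b[180:345,250:350],None,fx=3.9,fy=3.15,interpolation=cv2.INTER_CUBIC)
B=cv2.resize(b[215:345,255:355],None,fx=4,fy=4,interpolation=cv2.INTER_CUBIC)
cv2.imwrite("pics/c1.png",np.hstack([A,B]))
E
```

```text
(no output)
```

View pics/c1.png

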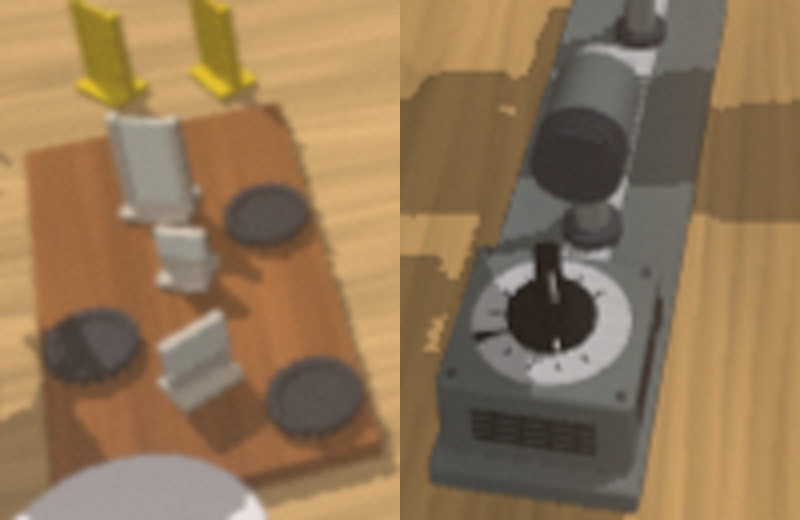

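Run:
```python
from h import *
f=lambda n,z,*ps:[print(n,p,np.round(p2w(n,*p,z),0)) for p in ps]
s=lambda x,y:(255+(x-400)/4,215+y/4)
print("box top: back-left, back-right, front-left, front-right");f("side",85,s(485,250),s(655,262),s(440,377),s(632,405))
print("dial c, wedge tip,wedge base");f("side",86,s(551,322),s(497,334),s(473,338))
f("side",0,s(430,478),s(636,510))
print("plate");f("scene",25,(309,213),(316,235),(443,209));f("side",25,(310,211),(338,213))
q=lambda x,y:(180+x/4,175+y/4)
print("board");f("scene",18,q(25,155),q(275,105),q(380,450))
print("tile top L,R");f("scene",113,q(110,118),q(178,122))
print("foot front corners L R");f("scene",26,q(120,212),q(188,220),q(198,188))
```

```text
box top: back-left, back-right, front-left, front-right
side (276.25, 277.5) [576. 306.  85.]
side (318.75, 280.5) [475. 306.  85.]
side (265.0, 309.25) [586. 400.  85.]
side (313.0, 316.25) [480. 409.  85.]
dial c, wedge tip,wedge base
side (292.75, 295.5) [530. 357.  86.]
side (279.25, 298.5) [559. 368.  86.]
side (273.25, 299.5) [572. 372.  86.]
side (262.5, 334.5) [596. 404.   0.]
side (314.0, 342.5) [476. 414.   0.]
plate
scene (309, 213) [444. -26.  25.]
scene (316, 235) [554. -34.  25.]
scene (443, 209) [560. 426.  25.]
side (310, 211) [525. -40.  25.]
side (338, 213) [436. -38.  25.]
board
scene (186.25, 213.75) [ 318. -427.   18.]
scene (248.75, 201.25) [ 311. -213.   18.]
scene (275.0, 287.5) [ 713. -200.   18.]
tile top L,R
scene (207.5, 204.5) [ 412. -345.  113.]
scene (224.5, 205.5) [ 433. -295.  113.]
foot front corners L R
scene (210.0, 228.0) [ 424. -354.   26.]
scene (227.0, 230.0) [ 449. -302.   26.]
scene (229.5, 222.0) [ 413. -290.   26.]
```

```bash
cat >> h.py <<'E'
def goto(P,Xdown=True,yaw=None):
    """print tool shift/turn to get TCP to world P, tool down with jaw (y) axis at yaw deg (mod 180 nearest)"""
    s=get_state();Rc=R.from_rotvec(s["eef_rot"]);M=Rc.as_matrix()
    cy=np.degrees(np.arctan2(M[1,1],M[0,1]))
    if yaw is None: yaw=cy
    yaw=cy+(yaw-cy+90)%180-90
    a=np.radians(yaw);y=np.array([np.cos(a),np.sin(a),0]);x=np.array([0,0,-1.])
    Rt=R.from_matrix(np.stack([x,y,np.cross(x,y)],1))
    print("t",round(s["clock"],2),"tcp",np.round(s["tcp_pos"],1),"F",np.round(s["force"],1),"w",round(s["width"],1),"yaw",round(cy,1),"q",np.round(s["qpos"],2))
    print("shift",np.round(Rc.inv().apply(np.asarray(P)-s["tcp_pos"]),1),"turn",np.round(np.degrees((Rc.inv()*Rt).as_rotvec()),1))
E
python3 - <<'E'
from h import *
goto((440,-320,330)); print(np.round(R.from_rotvec(get_state()["eef_rot"]).as_matrix(),2).tolist())
c=calibration("wrist");print(np.round(c["cam_to_world"],2).tolist(),c["intrinsics"])
E
```

```text
t 0.1 tcp [ 290.5 -580.9  230.3] F [-0.   0.5 -0.2] w 85.4 yaw -63.4 q [ 1.12  0.32 -0.07  1.45  0.02  1.37 -0.06]
shift [ -99.4 -166.7 -250.4] turn [0.  0.  0.1]
[[-0.0, 0.45, -0.89], [0.0, -0.89, -0.45], [-1.0, -0.0, 0.0]]
[[0.45, 0.85, 0.27, 358.18], [-0.89, 0.43, 0.13, -547.1], [-0.0, -0.3, 0.95, 371.3], [0.0, 0.0, 0.0, 1.0]] [[354.72768215   0.         322.0028354 ]
 [  0.         354.72768215 208.75383462]
 [  0.           0.           1.        ]]
```

```bash
python3 -m jog '[[85,-40,0,0,0,0,0],[85,-70,-20,-30,0,0,0],[85,-90,-50,-55,0,0,0],[85,-99,-75,-85,0,0,0],[85,-99,-95,-120,0,0,0]]'; python3 -m jog '[[85,0,-15,-35,0,0,0],[85,0,-35,-65,0,0,0],[85,0,-55,-95,0,0,0],[85,0,-72,-130,0,0,0],[85,0,-72,-130,0,0,0]]'
python3 - <<'E'
from h import *
goto((440,-320,330))
c=calibration("wrist");im=read_camera("wrist");cv2.imwrite("pics/w1.png",im[...,::-1]);np.savez("w1",**c)
E
```

```text
clock: 0.52
tcp_pos: [353.2, -445.7, 333.3]
eef_rot: [1.965, 0.456, -1.962]
force: [1.4, 0.1, 0.3]
width: 85.1
clock: 0.93
tcp_pos: [443.2, -314.2, 330.3]
eef_rot: [1.96, 0.479, -1.953]
force: [0.5, 1.2, 0.1]
width: 84.7
t 0.93 tcp [ 443.2 -314.2  330.3] F [0.5 1.2 0.1] w 84.7 yaw -62.6 q [ 0.83  0.08 -0.28  1.55  0.02  1.52 -0.54]
shift [0.3 3.6 5.5] turn [-0.  -0.3  0.1]
```

View pics/w1.png

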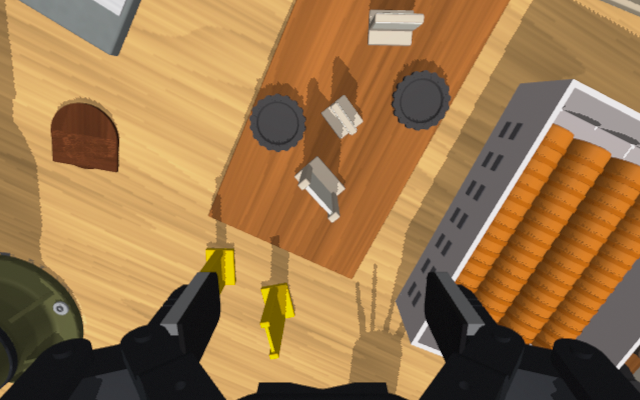

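```bash
python3 - <<'E'
from h import *
a=cv2.imread("pics/w1.png")
cv2.imwrite("pics/w1c.png",cv2.resize(a[145:230,280:360],None,fx=7,fy=7,interpolation=cv2.INTER_CUBIC))
E
python3 -m jog '[[85,0,-20,-35,0,0,0],[85,0,-40,-70,0,0,0],[85,0,-70,-100,0,0,0],[85,0,-105,-120,0,0,0],[85,0,-145,-130,0,0,0]]';python3 - <<'E'
from h import *
goto((505,320,330))
E
```

```text
clock: 1.4
tcp_pos: [490.0, -133.8, 329.1]
eef_rot: [1.964, 0.466, -1.964]
force: [0.1, -0.1, 0.8]
width: 84.5
t 1.4 tcp [ 490.  -133.8  329.1] F [ 0.1 -0.1  0.8] w 84.5 yaw -63.4 q [ 0.65  0.   -0.43  1.62  0.    1.52 -0.89]
shift [-2.000e-01 -3.990e+02 -2.166e+02] turn [-0.  -0.   0.1]
```

View pics/w1c.png

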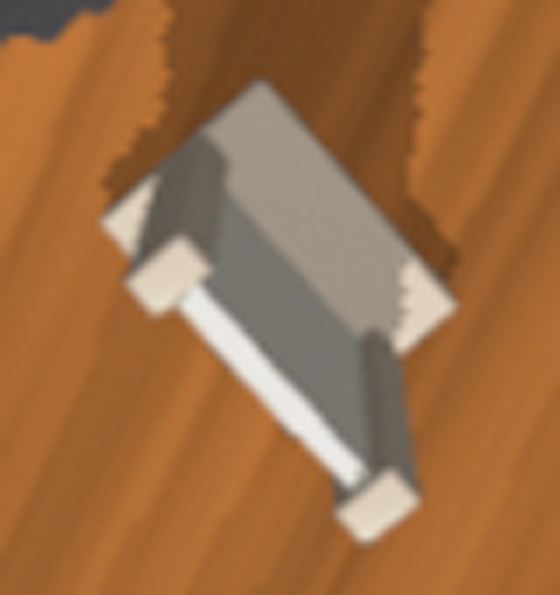

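```bash
python3 - <<'E'
from h import *
d=np.load("w1.npz");c={k:d[k] for k in d}
g=lambda x,y,z:p2w("wrist",280+x/7-.0,145+y/7,z,c)
a=g(170,276,113);b=g(378,507,113);v=a-b
print(a,b,np.linalg.norm(v),np.degrees(np.arctan2(v[1],v[0])),(a+b)/2)
f=[g(*p,26) for p in((260,80),(457,305),(103,222))]
print(f); print((f[1]+f[2])/2, np.linalg.norm(f[0]-f[1]),np.linalg.norm(f[0]-f[2]),np.degrees(np.arctan2(*(f[0]-f[1])[1::-1])))
E
python3 -m jog '[[85,0,-39,-14,0,0,0],[85,0,-77,-30,0,0,0],[85,0,-115,-46,0,0,0],[85,0,-153,-62,0,0,0],[85,0,-192,-78,0,0,0]]'
python3 -m jog '[[85,0,-36,-20,0,0,0],[85,0,-71,-40,0,0,0],[85,0,-107,-60,0,0,0],[85,0,-143,-80,0,0,0],[85,0,-179,-100,0,0,0]]'
python3 - <<'E'
from h import *
goto((505,320,330))
c=calibration("wrist");print(w2p("wrist",[530,357,86],c))
E
```

```text
[ 426.67946839 -301.28207185  113.        ] [ 409.04782021 -345.49501727  113.        ] 47.59894494781279 68.25841701182541 [ 417.8636443  -323.38854456  113.        ]
[array([ 446.2037007 , -304.69529266,   26.        ]), array([ 425.99035661, -355.92421476,   26.        ]), array([ 409.89254264, -291.0909411 ,   26.        ])]
[ 417.94144963 -323.50757793   26.        ] 55.07251346284121 38.77600522464341 68.46734522189898
clock: 1.82
tcp_pos: [472.5, 71.4, 330.0]
eef_rot: [1.964, 0.461, -1.964]
force: [1.0, -0.5, -0.1]
width: 85.0
clock: 2.23
tcp_pos: [482.8, 276.0, 330.1]
eef_rot: [1.965, 0.46, -1.964]
force: [1.1, 0.2, 0.2]
width: 85.0
t 2.23 tcp [482.8 276.  330.1] F [1.1 0.2 0.2] w 85.0 yaw -63.6 q [ 0.2   0.16 -0.87  1.5   0.13  1.53 -1.77]
shift [  0.1 -29.5 -39.5] turn [ 0.  -0.  -0.1]
[272.37845528  95.41691495]
```

Run:
```python
from h import *
goto((505,320,330))
c=calibration("wrist");im=read_camera("wrist")[...,::-1];cv2.imwrite("pics/w2.png",im);np.savez("w2",**c)
u,v=247,65
A=cv2.resize(im[40:150,200:340],None,fx=5,fy=5,interpolation=cv2.INTER_CUBIC)
cv2.imwrite("pics/w2c.png",A)
```

```text
t 2.23 tcp [482.8 276.  330.1] F [1.1 0.2 0.2] w 85.0 yaw -63.6 q [ 0.2   0.16 -0.87  1.5   0.13  1.53 -1.77]
shift [  0.1 -29.5 -39.5] turn [ 0.  -0.  -0.1]
```

View pics/w2c.png

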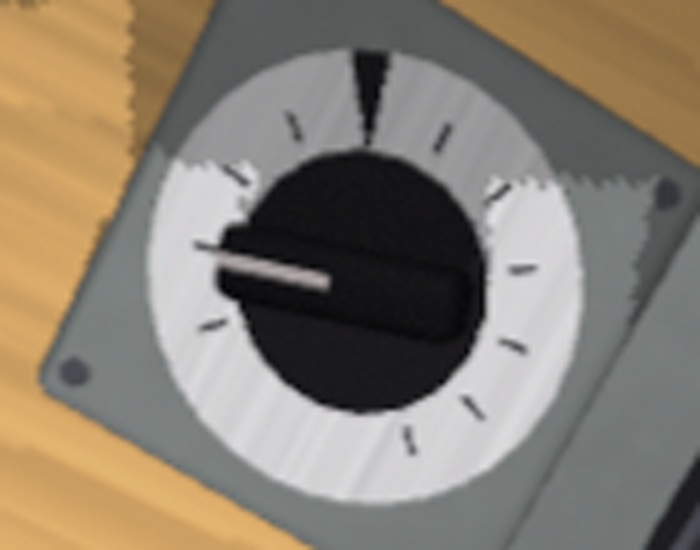

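Run:
```python
from h import *
d=np.load("w2.npz");c={k:d[k] for k in d}
g=lambda x,y,z:p2w("wrist",200+x/5,40+y/5,z,c)
an=lambda v:np.degrees(np.arctan2(v[1],v[0]))
dc=g(365,276,86);ti=g(368,143,86);ba=g(370,52,86)
p=g(218,259,127);q=g(330,283,127);e=g(472,305,127)
print("dial",dc,"wedge",ti,ba,an(ba-dc),an(ba-ti))
print("bar",p,q,e,an(p-q),an(p-e),(p+e)/2,np.linalg.norm(p-e))
print("box edges",an(g(45,375,85)-g(210,20,85)),an(g(660,150,85)-g(430,0,85)))
print("corner screws",g(75,372,86),g(667,195,86),"skirt",g(361,282,95))
```

```text
dial [530.48180018 356.51216957  86.        ] wedge [554.18090459 366.4654589   86.        ] [569.83139936 373.0498184   86.        ] 22.795793207216963 22.817100983438532
bar [523.23430066 377.0270499  127.        ] [528.57580266 356.85292551 127.        ] [536.76520295 331.68688572 127.        ] 104.82991059449185 106.61672469874011 [529.9997518  354.35696781 127.        ] 47.31612625982707
box edges 176.59087882200433 -94.7180457584395
corner screws [485.78571004 403.1572488   86.        ] [572.36729537 307.77375735  86.        ] skirt [529.5287384  355.67673826  95.        ]
```

```bash
python3 -m jog '[[85,0,-13,-14,-7,0,0],[85,0,-26,-28,-14,0,0],[85,0,-39,-42,-21,0,0],[85,0,-51,-56,-28,0,0],[85,0,-51,-78,-35,0,0]]'; python3 -m jog '[[50,20,0,0,-7,0,0],[50,40,0,0,-14,0,0],[50,60,0,0,-21,0,0],[50,80,0,0,-28,0,0],[50,100,0,0,-35,0,0]]';python3 - <<'E'
from h import *
goto((530,356,150),yaw=15.5)
E
```

```text
clock: 2.7
tcp_pos: [527.6, 357.9, 330.1]
eef_rot: [1.557, 0.939, -1.559]
force: [0.3, 1.1, 0.6]
width: 84.6
clock: 3.12
tcp_pos: [530.0, 354.5, 228.4]
eef_rot: [1.12, 1.263, -1.122]
force: [0.1, -0.7, 0.2]
width: 50.3
t 3.12 tcp [530.  354.5 228.4] F [ 0.1 -0.7  0.2] w 50.3 yaw 6.8 q [ 0.13  0.49 -1.04  1.46  0.42  1.43 -0.8 ]
shift [78.4  0.3 -1.6] turn [-8.7  0.1  0. ]
```

```bash
python3 -m jog '[[50,35,0,-1,-4,0,0],[50,70,0,-1,-8.7,0,0],[50,90,0,-1,-8.7,0,0],[50,110,0,-1,-8.7,0,0],[50,120,0,-1,-8.7,0,0]]'
python3 - <<'E'
from h import *
goto((530,356,102),yaw=15.5)
im=read_camera("wrist")[...,::-1];cv2.imwrite("pics/w3.png",im)
print(w2p("wrist",[530,356,127]))
E
```

```text
clock: 3.53
tcp_pos: [528.7, 354.2, 106.4]
eef_rot: [1.008, 1.324, -1.016]
force: [-0.2, 0.7, 0.9]
width: 49.9
t 3.53 tcp [528.7 354.2 106.4] F [-0.2  0.7  0.9] w 49.9 yaw 15.2 q [ 0.11  0.59 -1.01  1.6   0.52  1.25 -0.73]
shift [ 4.4  1.7 -1.4] turn [-0.3  0.1  0.3]
[328.27911932 302.00201833]
```

View pics/w3.png

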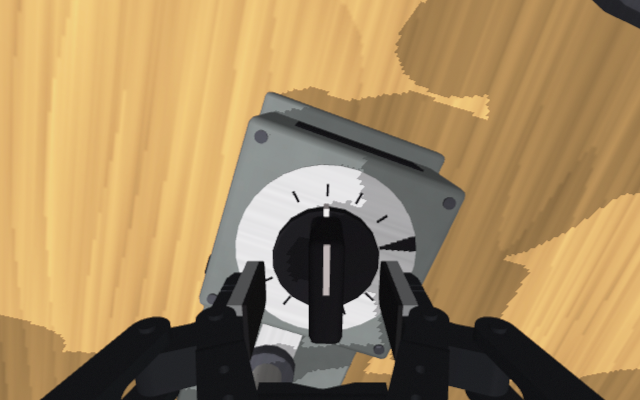

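The bar (columns 310–342) stands between the pads, with the wedge at (398,244) to the right. I'll pinch and turn.

```bash
python3 -m jog '[[14,2,1,-1,0,0,0],[10,3,1,-1,0,0,0],[8,3,1,-1,0,0,0],[8,3,1,-1,0,0,0],[8,3,1,-1,0,0,0]]' 50; python3 -m jog '[[8,0,0,0,6,0,0],[8,0,0,0,12,0,0],[8,0,0,0,18,0,0],[8,0,0,0,24,0,0],[8,0,0,0,30,0,0]]';python3 - <<'E'
from h import *
goto((530,356,102),yaw=15.5)
E
```

```text
clock: 4.0
tcp_pos: [529.4, 358.4, 108.6]
eef_rot: [1.01, 1.323, -1.011]
force: [-4.9, -3.2, 5.7]
width: 12.3
clock: 4.42
tcp_pos: [530.4, 358.3, 108.6]
eef_rot: [1.401, 1.072, -1.398]
force: [-2.5, -1.7, 3.7]
width: 12.8
t 4.42 tcp [530.4 358.3 108.6] F [-2.5 -1.7  3.7] w 12.8 yaw -15.0 q [ 0.04  0.55 -0.91  1.6   0.45  1.22 -1.21]
shift [6.6 0.2 2.3] turn [-30.5   0.   -0.1]
```

```bash
python3 -m jog '[[8,0,0,0,6,0,0],[8,0,0,0,12,0,0],[8,0,0,0,18,0,0],[8,0,0,0,24,0,0],[8,0,0,0,30,0,0]]'; python3 -m jog '[[8,0,0,0,6,0,0],[8,0,0,0,12,0,0],[8,0,0,0,18,0,0],[8,0,0,0,22.5,0,0],[8,0,0,0,22.5,0,0]]'; python3 -m jog '[[8,0,0,0,0,0,0],[8,0,0,0,0,0,0],[8,0,0,0,0,0,0]]';python3 - <<'E'
from h import *
goto((530,356,102),yaw=-67)
c=calibration("wrist");im=read_camera("wrist")[...,::-1];cv2.imwrite("pics/w4.png",im);np.savez("w4",**c)
E
```

```text
clock: 4.83
tcp_pos: [531.2, 357.8, 108.6]
eef_rot: [1.762, 0.727, -1.757]
force: [-0.5, -2.7, 3.0]
width: 13.3
clock: 5.25
tcp_pos: [531.6, 357.1, 108.6]
eef_rot: [2.007, 0.398, -2.001]
force: [0.0, -3.6, 5.2]
width: 12.6
clock: 5.5
tcp_pos: [531.6, 357.2, 108.6]
eef_rot: [2.004, 0.403, -1.999]
force: [0.7, -5.5, 6.7]
width: 12.8
t 5.5 tcp [531.6 357.2 108.6] F [ 0.7 -5.5  6.7] w 12.8 yaw -67.1 q [-0.07  0.48 -0.73  1.6   0.34  1.19 -2.05]
shift [6.5 0.4 1.9] turn [-0.1 -0.1 -0.1]
```

View pics/w4.png

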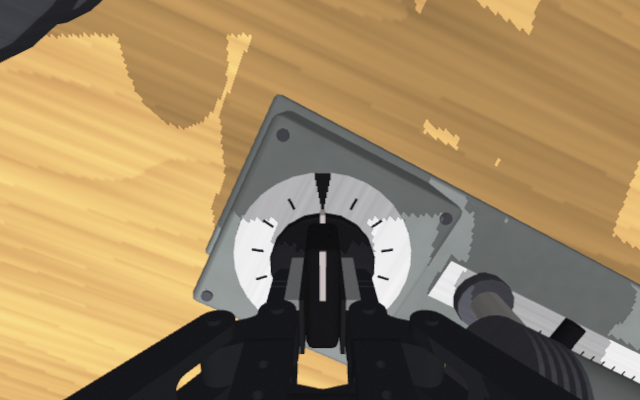

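The pointer line and skirt tick (322,216) lie on the wedge (322,190). I'll release and head for the tile.

```bash
python3 -m jog '[[40,0,0,0,0,0,0],[40,0,0,0,0,0,0],[40,0,0,0,0,0,0],[40,-30,0,0,0,0,0],[40,-70,0,0,0,0,0]]'; python3 -m jog '[[60,-40,0,0,0,0,0],[85,-80,0,0,0,0,0],[85,-115,0,0,0,0,0],[85,-140,25,0,0,0,0],[85,-150,60,0,0,0,0]]'
python3 - <<'E'
from h import *
goto((490,150,330),yaw=-65)
c=calibration("wrist");im=read_camera("wrist")[...,::-1];cv2.imwrite("pics/w5.png",im);np.savez("w5",**c)
E
```

```text
clock: 5.97
tcp_pos: [527.4, 356.9, 173.6]
eef_rot: [1.993, 0.403, -2.009]
force: [1.6, 0.8, 0.7]
width: 40.3
clock: 6.38
tcp_pos: [551.3, 308.7, 332.4]
eef_rot: [2.006, 0.419, -1.993]
force: [0.4, 0.4, -0.2]
width: 84.8
t 6.38 tcp [551.3 308.7 332.4] F [ 0.4  0.4 -0.2] w 84.8 yaw -66.6 q [ 0.03  0.33 -0.77  1.32  0.23  1.57 -1.87]
shift [  1.  121.4 119.2] turn [-1.6 -0.4  0.2]
```

View pics/w5.png

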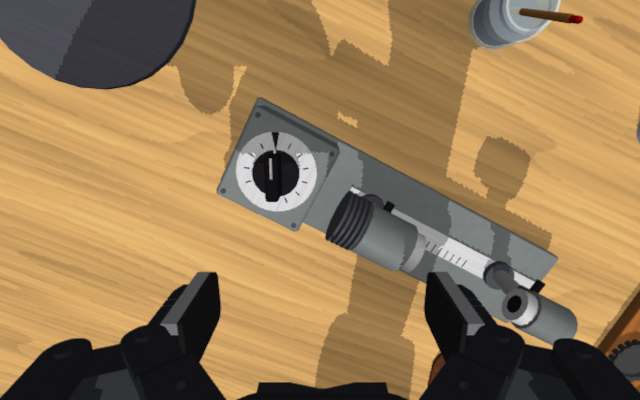

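```bash
python3 - <<'E'
from h import *
d=np.load("w5.npz");c={k:d[k] for k in d}
g=lambda x,y,z:p2w("wrist",x,y,z,c)
for p in((258,114),(333,154),(223,191),(294,226)):print("screw",g(*p,86))
print("corner",g(556,257,25))
yaw=np.radians(-4.3);B=R.from_euler("z",yaw).as_matrix();o=np.array([511.5,124,0])
print("pred corner",o+B@[60,-165,25])
bm=o+B@[0,0,130]
print("nose lens/win pix",w2p("wrist",[o+B@[0,64,130],o+B@[0,-64,130],o+B@[0,156,130],o+B@[0,-128,130], o+B@[0,64,152],o+B@[0,-64,149]],c).round(1))
im=cv2.imread("pics/w5.png");A=cv2.resize(im[125:215,225:325],None,fx=4,fy=4,interpolation=cv2.INTER_CUBIC)
Bq=cv2.resize(im[180:345,325:585],None,fx=3,fy=3,interpolation=cv2.INTER_CUBIC)
Bq=Bq[:,:780];out=np.zeros((600,780,3),np.uint8);Bs=cv2.resize(im[185:345,325:585],None,fx=3,fy=3,interpolation=cv2.INTER_CUBIC)
out[:480]=Bs;A2=cv2.resize(im[130:210,230:320],None,fx=3,fy=3,interpolation=cv2.INTER_CUBIC);out[360:600,0:270]=A2
cv2.imwrite("pics/w5c.png",out)
E
python3 -m jog '[[85,0,20,35,0,0,0],[85,0,40,70,0,0,0],[85,0,65,100,0,0,0],[85,0,100,115,0,0,0],[85,0,140,125,0,0,0]]'
```

```text
screw [580.21114827 396.44565171  86.        ]
screw [573.17361168 306.52977629  86.        ]
screw [485.76993017 403.37163141  86.        ]
screw [478.92359391 314.20340023  86.        ]
corner [558.61842862 -37.00741841  25.        ]
pred corner [558.95961809 -45.03427064  25.        ]
nose lens/win pix [[415.2 254.5]
 [514.1 304.5]
 [338.4 215.8]
 [560.5 327.9]
 [420.6 263.7]
 [523.4 314.4]]
clock: 6.85
tcp_pos: [490.1, 125.9, 327.4]
eef_rot: [2.001, 0.407, -1.999]
force: [1.5, 0.7, 1.4]
width: 84.9
```

View pics/w5c.png

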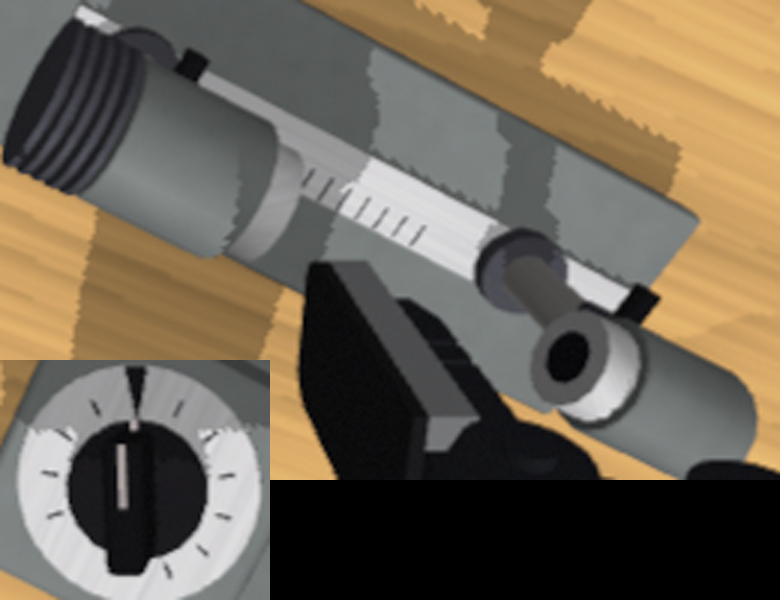

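```bash
python3 -m jog '[[85,0,35,15,6,0,0],[85,0,70,32,12,0,0],[85,0,105,50,18,0,0],[85,0,140,65,24,0,0],[85,0,176,80,30,0,0]]'
python3 - <<'E'
from h import *
goto((418,-323.5,250),yaw=-111.6)
E
```

```text
clock: 7.27
tcp_pos: [486.0, -69.1, 327.0]
eef_rot: [-2.155, 0.141, 2.154]
force: [1.3, -0.0, 1.1]
width: 84.9
t 7.27 tcp [486.  -69.1 327. ] F [ 1.3 -0.   1.1] w 84.9 yaw -97.4 q [ 0.57 -0.04 -0.47  1.66 -0.02  1.51 -1.6 ]
shift [ 77.  261.1  34.5] turn [14.2 -0.  -0. ]
```

```bash
python3 -m jog '[[85,0,38,4,5,0,0],[85,5,77,9,10,0,0],[85,10,115,14,14,0,0],[85,15,154,20,14,0,0],[85,20,192,25,14,0,0]]'
python3 - <<'E'
from h import *
goto((418,-323.5,180),yaw=-111.6)
E
```

```text
clock: 7.68
tcp_pos: [436.7, -256.7, 306.6]
eef_rot: [-2.02, 0.378, 2.019]
force: [0.5, -0.6, -0.1]
width: 85.3
t 7.68 tcp [ 436.7 -256.7  306.6] F [ 0.5 -0.6 -0.1] w 85.3 yaw -111.2 q [ 0.75 -0.   -0.27  1.67 -0.    1.47 -1.46]
shift [126.6  69.1  -6.6] turn [ 0.4 -0.  -0. ]
```

```bash
python3 -m jog '[[85,15,33,-3,0.4,0,0],[85,45,60,-6,0.4,0,0],[85,80,69,-6.6,0.4,0,0],[85,110,69,-6.6,0.4,0,0],[85,125,69,-6.6,0.4,0,0]]'
python3 - <<'E'
from h import *
goto((418,-323.5,78),yaw=-111.6)
c=calibration("wrist");im=read_camera("wrist")[...,::-1];cv2.imwrite("pics/w6.png",im)
print(w2p("wrist",[418,-323.5,113],c))
E
```

```text
clock: 8.1
tcp_pos: [416.3, -321.2, 177.3]
eef_rot: [-2.007, 0.382, 2.019]
force: [-0.1, 0.8, 0.6]
width: 85.0
t 8.1 tcp [ 416.3 -321.2  177.3] F [-0.1  0.8  0.6] w 85.0 yaw -111.7 q [ 0.81  0.11 -0.22  1.82  0.02  1.22 -1.36]
shift [99.3  1.7 -3.1] turn [-0.1  0.3  0.1]
[324.41618658 222.241409  ]
```

View pics/w6.png

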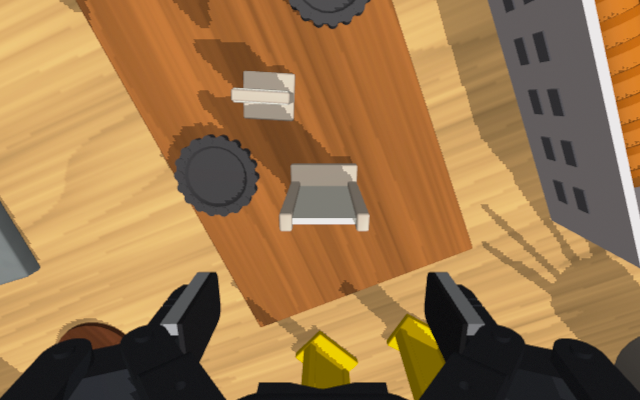

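```bash
python3 -m jog '[[85,30,0.5,-1,0,0,0],[85,60,0.5,-1,0,0,0],[85,85,0.5,-1,0,0,0],[85,97,0.5,-1,0,0,0],[85,97,0.5,-1,0,0,0]]'
python3 - <<'E'
from h import *
goto((418,-323.5,78),yaw=-111.6)
E
```

```text
clock: 8.57
tcp_pos: [418.1, -321.2, 82.7]
eef_rot: [-2.01, 0.381, 2.019]
force: [-0.7, 0.3, 1.0]
width: 85.3
t 8.57 tcp [ 418.1 -321.2   82.7] F [-0.7  0.3  1. ] w 85.3 yaw -111.6 q [ 0.8   0.2  -0.22  1.92  0.05  1.03 -1.38]
shift [ 4.7  2.2 -0.8] turn [0.  0.3 0.1]
```

```bash
python3 -m jog '[[70,2,2,-0.8,0,0,0],[60,2,2,-0.8,0,0,0],[50,2,2,-0.8,0,0,0],[48,2,2,-0.8,0,0,0],[48,2,2,-0.8,0,0,0]]' 50;python3 -m jog '[[48,0,0,0,0,0,0],[48,-5,0,0,0,0,0],[48,-15,0,0,0,0,0],[48,-30,0,0,0,0,0],[48,-45,0,0,0,0,0]]'
python3 - <<'E'
from h import *
goto((418,-323.5,280),yaw=-111.6)
E
```

```text
clock: 8.98
tcp_pos: [420.9, -325.7, 85.3]
eef_rot: [-2.02, 0.387, 2.012]
force: [1.2, 0.8, 6.0]
width: 54.9
clock: 9.4
tcp_pos: [418.7, -324.6, 128.8]
eef_rot: [-2.013, 0.384, 2.016]
force: [-0.5, -0.3, -1.5]
width: 55.1
t 9.4 tcp [ 418.7 -324.6  128.8] F [-0.5 -0.3 -1.5] w 55.1 yaw -111.6 q [ 0.81  0.15 -0.22  1.87  0.04  1.12 -1.37]
shift [-151.2   -0.8    1.3] turn [-0.   0.1  0. ]
```

```bash
python3 -m jog '[[48,-35,0,0,0,0,0],[48,-70,0,0,0,0,0],[48,-105,0,0,0,0,0],[48,-140,0,0,0,0,0],[48,-170,0,0,-5,0,0]]';python3 -m jog '[[48,0,-30,-10,-6,0,0],[48,0,-60,-20,-12,0,0],[48,0,-90,-30,-18,0,0],[48,0,-120,-40,-24,0,0],[48,0,-150,-50,-30,0,0]]'
python3 - <<'E'
from h import *
goto((511.5,124,300),yaw=-4.4)
E
```

```text
clock: 9.82
tcp_pos: [419.1, -324.8, 301.5]
eef_rot: [-2.068, 0.303, 2.065]
force: [0.6, -0.6, -1.0]
width: 55.0
clock: 10.23
tcp_pos: [510.4, -194.2, 298.9]
eef_rot: [2.095, 0.25, -2.095]
force: [0.7, -0.6, -0.7]
width: 54.8
t 10.23 tcp [ 510.4 -194.2  298.9] F [ 0.7 -0.6 -0.7] w 54.8 yaw -76.4 q [ 0.66  0.09 -0.37  1.59  0.03  1.46 -1.04]
shift [  -1.3 -309.   -76.1] turn [-72.   0.  -0.]
```

```bash
python3 -m jog '[[48,0,-30,-8,-7,0,0],[48,0,-60,-16,-14,0,0],[48,0,-90,-24,-21,0,0],[48,0,-120,-32,-28,0,0],[48,0,-150,-38,-35,0,0]]'
python3 - <<'E'
from h import *
goto((511.5,124,300),yaw=-4.4)
E
```

```text
clock: 10.65
tcp_pos: [512.0, -39.1, 298.6]
eef_rot: [1.717, 0.777, -1.717]
force: [0.7, 0.4, -1.8]
width: 55.2
t 10.65 tcp [512.  -39.1 298.6] F [ 0.7  0.4 -1.8] w 55.2 yaw -41.3 q [ 0.53  0.03 -0.52  1.66  0.01  1.46 -0.7 ]
shift [  -1.4 -108.  -122.3] turn [-36.9   0.   -0. ]
```

```bash
python3 -m jog '[[48,0,-24,-27,-7,0,0],[48,0,-48,-54,-14,0,0],[48,0,-72,-81,-21,0,0],[48,0,-95,-108,-28,0,0],[48,0,-108,-122.5,-35,0,0]]'; python3 -m jog '[[48,0,0,0,-2,0,0],[48,0,0,0,-2,0,0]]'
python3 - <<'E'
from h import *
goto((511.5,124,200),yaw=-4.4)
a=read_camera("side")[...,::-1];b=read_camera("wrist")[...,::-1]
A=cv2.resize(a[130:270,240:380],None,fx=3,fy=3,interpolation=cv2.INTER_CUBIC)
B=cv2.resize(b,(640,400))[:, 130:510]
cv2.imwrite("pics/w7.png",np.hstack([A[:400],B]))
E
```

```text
clock: 11.07
tcp_pos: [511.8, 127.7, 299.0]
eef_rot: [1.287, 1.159, -1.285]
force: [-0.5, 0.3, -0.7]
width: 54.9
clock: 11.23
tcp_pos: [512.4, 124.3, 298.7]
eef_rot: [1.265, 1.172, -1.265]
force: [0.8, -1.4, -1.8]
width: 54.8
t 11.23 tcp [512.4 124.3 298.7] F [ 0.8 -1.4 -1.8] w 54.8 yaw -4.4 q [ 0.37  0.07 -0.69  1.63  0.05  1.46 -0.4 ]
shift [98.7 -0.9  0.4] turn [ 0.  0. -0.]
```

View pics/w7.png

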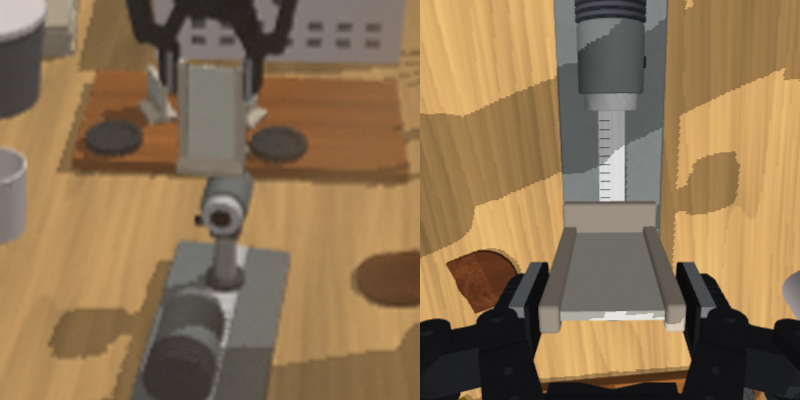

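```bash
python3 -m jog '[[48,25,-0.9,0.4,0,0,0],[48,50,-0.9,0.4,0,0,0],[48,75,-0.9,0.4,0,0,0],[48,100,-0.9,0.4,0,0,0],[48,120,-0.9,0.4,0,0,0]]'; python3 -m jog '[[48,12,0,0,0,0,0],[48,23,0,0,0,0,0],[48,31,0,0,0,0,0],[48,31,0,0,0,0,0],[48,31,0,0,0,0,0]]'
python3 - <<'E'
from h import *
goto((511.5,124,147),yaw=-4.4)
a=read_camera("side")[...,::-1];b=read_camera("scene")[...,::-1]
A=cv2.resize(a[165:265,265:365],None,fx=4,fy=4,interpolation=cv2.INTER_CUBIC)
B=cv2.resize(b[150:250,310:410],None,fx=4,fy=4,interpolation=cv2.INTER_CUBIC)
cv2.imwrite("pics/w8.png",np.hstack([A,B]))
yaw=np.radians(-4.4);M=R.from_euler("z",yaw).as_matrix();o=np.array([511.5,124,0])
P=[o+M@p for p in([-28,6,175],[28,6,175],[-28,20,80],[28,20,80],[28,-20,80],[28,-6,175])]
print("side crop pred",((w2p("side",P)-[265,165])*4).round(),"scene",((w2p("scene",P)-[310,150])*4).round())
E
```

```text
clock: 11.75
tcp_pos: [511.7, 120.1, 176.4]
eef_rot: [1.27, 1.168, -1.273]
force: [-0.2, 0.5, -1.0]
width: 54.9
clock: 12.17
tcp_pos: [512.5, 122.2, 147.6]
eef_rot: [1.269, 1.169, -1.268]
force: [1.1, 0.2, -1.4]
width: 54.8
t 12.17 tcp [512.5 122.2 147.6] F [ 1.1  0.2 -1.4] w 54.8 yaw -4.7 q [ 0.35  0.17 -0.68  1.84  0.12  1.17 -0.46]
shift [ 0.6 -1.2 -1.7] turn [-0.3 -0.  -0. ]
side crop pred [[222. 163.]
 [137. 154.]
 [216. 288.]
 [134. 279.]
 [145. 242.]
 [141. 144.]] scene [[199. 102.]
 [221. 143.]
 [206. 193.]
 [228. 235.]
 [180. 242.]
 [206. 145.]]
```

Run:
```python
from h import *
s=get_state();M=R.from_euler("z",np.radians(-4.5)).as_matrix()
c=calibration("wrist")
for dz in(-6,-3,0,3,6):
    t=np.array([*s["tcp_pos"][:2],s["tcp_pos"][2]-67+dz])
    print(dz,w2p("wrist",[t+M@p for p in([-28,-6,95],[28,-6,95],[-28,20,8],[28,20,8])],c).round(1).tolist())
b=cv2.imread("pics/w7.png");b=b[:,420:]
for r in(315,320,325,330,335): print(r,b[r,100:300:1].mean(1).astype(int)[::4])
print("col250",b[290:345,128].mean(1).astype(int),"col foot",b[190:215,190].mean(1).astype(int))
```

```text
-6 [[251.2, 319.3], [395.2, 319.0], [276.0, 196.0], [369.1, 195.8]]
-3 [[249.7, 324.0], [396.8, 323.7], [275.3, 197.3], [369.7, 197.1]]
0 [[248.2, 328.9], [398.4, 328.5], [274.7, 198.7], [370.4, 198.5]]
3 [[246.6, 334.0], [400.1, 333.6], [274.0, 200.1], [371.1, 199.9]]
6 [[244.9, 339.3], [401.9, 339.0], [273.4, 201.5], [371.8, 201.3]]
315 [121  69  25  14  11 127 140 141 142 138 135 169 169 169 169 169 169 169
 170 169 169 204 227 227 227 227 227 218 218 223 227 227 227 213 171 171
 139 122 142 142 144 141  10  13  24  76 126  19  19  17]
320 [ 18  23  28  13  13 123 141 141 142 139 125 170 168 170 165 170 173 172
 196 199 199 194 169 162 161 179 182 185 183 182 181 178 170 165 169 175
 131 124 142 143 145 155  11  11  28  20  17  18  19  19]
325 [ 19  21  27  15  12 119 141 141 142 140  97 173 165 169 160 164 177 171
 161 170 169 158 168 162 164 161 157 158 157 168 164 163 150 155 158 164
 142 197 201 200 199 132  12   9  29  17  18  18  20  17]
330 [ 19  18  28  14  14  99 140 142 143 141 155 173 167 170 163 159 178 172
 160 171 170 160 169 165 165 164 160 161 153 167 163 164 151 157 158 165
 160 193 194 194 191  81  13  11  29  16  18  19  19  18]
335 [ 18  17  27  11  13  61 157 158 157 167 167 173 171 171 166 157 177 172
 162 171 169 163 169 167 166 168 161 166 155 157 163 165 151 159 158 166
 159 161 174 168 167  70  16   8  29  13  19  17  17  19]
col250 [ 88  89  89  88  89  89  88  89  88  88  89  88  89  88  88  97 110 122
 129 135 140 141 141 142 141 141 141 141 142 142 141 142 142 142 142 141
 142 141 142 141 142 139 128 152 158 158 158 158 158 158 157 157 158 159
 159] col foot [213 221 221 220 221 221 220 185 211 221 209 131  89  97 120 133 141 143
 143 143 143 143 143 142 142]
```

```bash
python3 -m jog '[[48,0,-1,-3,-0.2,0,0],[48,0,-1,-3,-0.2,0,0],[48,0,-1,-3,-0.2,0,0],[48,0,-1,-3,-0.2,0,0],[48,0,-1,-3,-0.2,0,0]]'; python3 -m jog '[[48,0,0,0,0,0,0],[48,0,0,0,0,0,0],[48,0,0,0,0,0,0],[48,0,0,0,0,0,0],[48,0,0,0,0,0,0]]';python3 - <<'E'
from h import *
goto((511.5,125.5,147),yaw=-4.4);s=get_state();print(np.abs(s["joint_vel"]).max())
# side-view check: porcelain edge positions
a=read_camera("side").astype(int);M=R.from_euler("z",np.radians(-4.4)).as_matrix();o=np.array([511.5,125.5,0])
P=w2p("side",[o+M@p for p in([-28,6,165],[28,6,165],[0,2,175],[0,20,88],[0,20,80])]);print(P.round(1))
r=int(round(P[0,1]));print("row",r,a[r,285:335].mean(1).tolist() and a[r,285:335].mean(1).astype(int))
u=int(round(P[2,0]));print("col",u,a[185:245,u].mean(1).astype(int))
E
```

```text
clock: 12.68
tcp_pos: [511.5, 125.3, 147.3]
eef_rot: [1.266, 1.171, -1.266]
force: [-0.7, -0.4, -0.7]
width: 54.9
clock: 13.1
tcp_pos: [511.4, 125.3, 147.1]
eef_rot: [1.266, 1.172, -1.266]
force: [-1.0, 1.2, -0.7]
width: 55.0
t 13.1 tcp [511.4 125.3 147.1] F [-1.   1.2 -0.7] w 55.0 yaw -4.4 q [ 0.34  0.17 -0.69  1.84  0.12  1.17 -0.46]
shift [ 0.1  0.1 -0.2] turn [-0.  0.  0.]
0.003188836105984067
[[320.4 209.2]
 [299.3 207. ]
 [310.1 204.2]
 [308.7 234.1]
 [308.7 236.3]]
row 209 [146 147 150 149 149 149 146 145 146 142 125 109  88  70  67 110 107 111
 114 124 125 124 123 125 125 125 124 124 123 124 124 123 120 106  96  75
  90  76  46  49  87 143 144 147 145 143 145 147 145 143]
col 310 [ 36  39  38  39  38  45  67  87  89  84 103 135 135 121 114 103  71  57
  97 130 124 123 124 125 125 124 124 124 123 123 125 124 124 123 124 124
 123 122 125 125 125 125 121 112 101  79  89 111 110 110 110 108 108 106
 105 105 105 103 103 104]
```

```bash
python3 -c "
from plant import *
print(job_done());s=get_state();print(s['clock'],s['tcp_pos'],s['width'])"
```

```text
the job is handed in; nothing more can be done
None
the job is handed in; nothing more can be done
```

I turned the dimmer about 83° clockwise onto the wedge, then gripped the tall tile by the outer faces of its ribs. I handed the job in at 13.1 s with the tile held upright, midway between the two heads; no verdict was given.

**Last checks**
- **Dimmer:** after release, the pointer tick lay on the wedge tip in the wrist picture, within about 2°.
- **Grip:** the fingers were 55 mm apart on the 56 mm tile, with the force set to 50 N.
- **Pose:** the tool was within 0.3 mm of its target pose and square to the bench as I measured it. The arm was still.
- **Tile in the side view:** its left, right and top edges were within about 2 pixels (roughly 4 mm) of where a centred tile should appear.

**Weaker or disagreeing**
- **Base plate corner:** one measured corner came out about 8 mm off my bench estimate along the beam. The detector window and lamp nose fitted the estimate.
- **Tile in the grip:** the wrist picture left about 3–4 mm of doubt in the tile's height and its position along the beam, inside the tolerances.
- **Final picture:** I had used up the 12 views, so I checked the held pose by pixel values rather than by eye. The tile's foot was behind the lamp in that view and wasn't checked.

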